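Lock the carving head with its index pin

ROBOT

A 6-joint arm with a two-finger parallel gripper is mounted at the origin on the work surface. World frame = base frame: x ahead of the robot, y to its left, z up, the work surface at z = 0. Lengths are in m, angles in degrees, forces in N, time in s.
With the tool pointing down it reaches from about 0.375 to 0.9 m from the base axis. Payload 3.1 kg.
Tool frame: the origin (TCP) lies at the very end of the fingers, on their centre line; the grasp point (between the pads) lies 19 mm behind it; z points along the fingers, y is the line along which they close (so a half turn about z gives the same grasp; the last joint's range is limited). The gripper opens to 87 mm and grips with 3 to 60 N. Pads are 19 mm wide; open, the fingers measure 117 mm over their backs; the gripper's body (75 mm by 190 mm) begins 51 mm behind the grasp point.
Start: joints at [-84.082, 30.224, 82.088, -0, 67.689, -10.227], TCP at [0.174, -0.6, 0.223] pointing down, gripper open.
Joint ranges: [-176.69, 176.69], [-43.24, 126.21], [12.49, 139.97], [-82, 262], [0, 151.66], [-163.58, 163.58]. Speed limits (degrees/s): [159.86, 159.86, 180, 180, 180, 180].

INTERFACE

Orientations are given as a 3x3 rotation matrix whose columns are the frame's x, y, z axes.
In Python, from rig import bot gives the robot as it stands.
- The arm moves only by the tool move_arm, never from a script. Its argument "increments" is a list of rows, each an object with "xyz": the shift along the tool's x, y, z in mm, a list of three; "roll": the turn about the tool's z in rad; "grip": the opening in per cent of the stroke, from 0 (shut) to 100 (fully open). A call has 1 to 5 rows; each row shifts and turns the commanded pose from where the row before left it, along the tool's axes as they then stand; what a row does not reach is not made up. A row lasts 1/12 s, in which the tool goes at most 41.7 mm and 7.16 degrees, less where a joint would pass 70% of its speed; a pose out of reach is approached as far as the arm can. A call is refused whole if a number of a shift passes 41.7 or a number of a turn 0.125, either way. A call with a gripper value outside its range is refused whole. The fingers move at their own pace and stop on an object; the grip force is fixed at half the most. Time passes only in rows, so rows that do not move let the fingers close. It gives the time, the measured TCP pose, the force, the opening and the grip force at its end, in the units of the state.
- bot.read_state(): the state, without advancing time (a new reading comes with each control period).
- bot.capture(name): name is "scene" or "top" or "wrist"; returns (picture, depth): 384x512x3 uint8, red, green, blue; 384x512 float32, m along the optical axis (not along the pixel's ray), 0 where there is no reading.
- bot.camera_model(name): a dict with "intrinsics" (3x3 intrinsics, pixels), "D" ([k1, k2, p1, p2, k3] as OpenCV has them; the pictures are not rectified), "rvec" (rotation vector, rad) and "tvec" (3), from world to camera coordinates, as OpenCV has them; the wrist camera has in their place "tool_from_camera" (4x4, takes a point from camera to tool coordinates, whose origin is the TCP and whose axes are the flange's). Camera axes: x right, y down, z forward; pixel columns grow to the right and rows downward; lengths in m; the calibration is good to about 2 mm. A picture is of the moment at which its call begins: read the wrist's pose just before it. camera_model takes no time and is no camera call.
- bot.hand_in(): hands the job in; it is judged then, once.
Trained networks look in the newest picture that a camera, given by its name, has taken for a name from the list of things; names that differ only in an ending like _2 or _b are one class to them, and where a whole thing is asked for, a point or a joint stands for the part that bears it (a point fixed in the world has none). Each returns a list of dicts, best first, with "conf" (0 to 1); they miss things now and then, are a little off and sometimes report something else, mostly with a low value. They report only what shows in the picture. A call takes as long as a camera call. They do not tell look-alikes from the thing itself.
- bot.spot_in(label, camera): "at" ([x, y, z] in m, in the coordinates of the camera as it stood for that picture, good to about 4 mm: the middle of the surface that is visible of it).
- bot.trace(label, camera): "mask" (384x512 bool, what is visible of it).
The state is a dict: "time_s": time; "joint_positions": joint angles; "qvel": joint speeds; "tau": joint torques, N m; "position": TCP position; "tcp_rot": TCP orientation; "force": force on the tool from outside, world axes, zero at the start; "moment": the same for the moment, N m; "opening": opening from 0.0 (shut) to 1.0 (fully open); "grasp_force": force on a finger pad.
Only numpy, scipy, OpenCV 4.12 (cv2) and the standard library are available. Lean on these libraries where they do the work, as an engineer would, in place of code of your own. Each camera call takes 0.05 s, during which the arm holds its last target. There are 200 camera calls.

TASK

Lock the carving head so that the foam tower cannot turn: take the steel index pin out of the tool block, stand it in the hole on top of the head so that it rests on the bushing inside, and let go of it. Turn the big handwheel gently, either way, until the pin sinks into one of the bushing's cross-holes, and stop there without forcing the wheel against the pin. Press the pin fully home, its head down on the boss, and take your hand away, leaving the foam tower untouched and everything else where it stands.

Things in the scene. Friction and masses are not known exactly. Their poses are not given: they have to be found in the camera images.
- pin_head (a point): Centre of the index pin's head, 87 mm above its tip, z up along the pin. The head is a knurled steel cylinder, 24 mm across, 18 mm high (9 mm of it above this point). The pin stands loose and leaning a little in one of the three holes of the wooden block, 50 mm deep; which one varies.
- block: Wooden tool block, 190 mm long (x), 60 wide (y), 60 high, fixed. Origin: centre of its underside. Three equal holes, 9 mm wide, 50 deep, along x at -60, 0 and +60 mm, hold in any order the index pin, an awl (pear-shaped wooden handle) and a ball stylus (thin rod with a ball on top), tops at 106, 131 and 147 mm over the table.
- bore (a point): Centre of the mouth of the hole on top of the head's round steel boss (34 mm across), 163 mm over the table. y along the spindle towards the tower, z up. The hole: 9 mm wide, countersunk to 17 at the mouth, 34 mm straight down to the bushing. Pin resting on the bushing: head centre about 53 mm above this point; pin home, shoulder on the boss: 9 mm above.
- hub (a point): Centre of the handwheel, 120 mm from the boss along -y of bore, 105 mm over the table; axes as there (fixed: they do not turn with the wheel). The wheel is a plain upright aluminium disc, 140 mm across, 14 mm thick, square to y; pinch its rim from above across the thickness. Only the 26 mm shaft lies between wheel and head.
- spindle: Handwheel, shaft and tower, turning about y through hub without stops; drag 0.12 N m (2 N at the rim), stays where left. Origin on the axis below the boss. In the head a bushing (48 mm across) is clamped on it at an unknown angle, so this attitude does not tell where its openings are: four, a quarter turn apart, 10.5 mm wide, countersunk to 13; the nearest 25 to 65 degrees away.
- tower: Round foam castle tower on the spindle's other end, 92 mm in diameter, reaching from 48 to 187 mm beyond the boss (along +y of bore). Same origin as the spindle. Not to be touched.
- head: Carving head, grey block on a plywood board of 180 x 260 x 18 mm, fixed. Origin under the boss at table height, axes as bore. When an opening comes under the pin, the pin sinks in by its weight, 4 mm or more, and soon blocks the wheel. It often halts part-way, its nose on an opening's edge: with the wheel let go, pressing on the pin with 10 to 20 N turns the bushing into line and seats it.
- pin: The whole index pin: under the head a straight round steel shank, 8 mm thick and 78 mm long, its lowest 6 mm a nose tapering to 3 mm. Origin at its tip, z up along it. Mass about 0.09 kg.
- awl: Awl with a pear-shaped wooden handle, 121 mm long, 32 mm across, upright in the block; leave it. Origin at its tip.
- stylus: Ball stylus, aluminium rod of 8 mm, 137 mm long, upright in the block; leave it. Origin at its foot.
- brick_a: Foam brick 30 x 40 x 14 mm on the head's board in front of the wheel; leave it. Origin under it.
- brick_b: Foam brick 26 x 34 x 16 mm on the head's board in front of the tower; leave it. Origin under it.
- marker: Marker pen, 118 mm long, 16 mm across, lying between block and head; leave it. Origin under it.
- glue: Glue bottle, 56 mm diameter, 150 mm high, beyond the head; leave it. Origin under it.
- pick_jar: Small glass jar with steel cap, 45 mm diameter, 78 mm high; leave it. Origin under it.
- tape: Tape roll, 84 mm diameter, 19 mm high, lying left of the head; leave it. Origin under it.
- knife: Shut craft knife, black, 140 x 22 x 18 mm, lying beyond the block; leave it. Origin under it.
Things that resemble listed ones, but are neither listed nor needed, are in the scene too. Leave any red look-alike of the pin alone.

How it is judged (in metres and radians):
On the way, in this order (a step that is already met when the one before it is completed fails the run):
1. the pin stands let go in the boss's hole, resting on the bushing (horizontal distance between pin_head and bore below 0.01 m and z of pin_head in the frame of bore between 0.05 and 0.057 m and contact force between the fingers and pin below 0.1 N), for 0.2 s.
2. the wheel has been turned and the pin has sunk about 5 mm or more, into the bushing (horizontal distance between pin_head and bore below 0.01 m and z of pin_head in the frame of bore below 0.048 m), for 0.2 s.
At the end, for the whole second after the job is handed in: the pin stands upright (within 6 degrees) in the boss's hole, through the bushing, its head centred within 3 mm and down on the boss within 2.5 mm; pin and spindle at rest; nothing touched by the robot (horizontal distance between pin_head and bore below 0.003 m and z of pin_head in the frame of bore below 0.0115 m and angle between pin's own z axis and vertical below 0.1 rad and linear speed of pin below 0.02 m/s and angular speed of spindle below 0.05 rad/s).
It fails at once if the wheel is forced against the pin: with the hand on the wheel, pin and bushing press on each other with more than 60 N (contact force between pin and spindle above 60 N and contact force between the fingers and spindle above 0.5 N).
It fails at once if the foam tower is touched by the robot (over 1 N) (contact force between any of the fingers, the arm and tower above 1 N).
It fails at once if a bystander is moved by more than 30 mm (distance of any of awl, stylus, brick_a, brick_b, marker, glue, pick_jar, tape, knife from where it was at the start of the episode above 0.03 m).
It also fails if it takes over 67 s, if anything falls off the work surface, if the arm or the gripper's body presses on something with over 40 N, if the wrist force passes 120 N, or if a joint passes its speed limit or range.

## Working session

There is one attempt and no reset: what is moved stays moved. The work goes in short steps, Python scripts to look and compute and a tool call to move; the robot and the scene stay as the last step left them, time stands still between calls to the robot, and variables do not carry over. Pictures are saved under pics/ and viewed, at most 10 in all, crops included, and the job is handed in when it is done.

Besides the shell and the picture viewer there is one more tool, called after "Call:" as name(argument=value, ...) on one line, values as JSON. move_arm: Moves the arm, as the interface text tells. Its arguments: {"type":"object","properties":{"increments":{"type":"array"}},"required":["increments"]}

```bash
ls; mkdir -p pics; cat > h.py <<'E'
import numpy as np, cv2
from rig import bot
def toworld(p,cam,st=None):
    m=bot.camera_model(cam); p=np.asarray(p,float)
    if cam=='wrist':
        T=np.array(m['tool_from_camera']); st=st or bot.read_state()
        q=T[:3,:3]@p.T if p.ndim>1 else T[:3,:3]@p
        q=(q.T if p.ndim>1 else q)+T[:3,3]
        return q@np.array(st['tcp_rot']).T+np.array(st['position'])
    R=cv2.Rodrigues(np.array(m['rvec'],float))[0]
    return (p-np.array(m['tvec']).ravel())@R
def pts(depth,mask,cam,st=None):
    m=bot.camera_model(cam); v,u=np.nonzero(mask&(depth>0))
    K=np.array(m['intrinsics']);D=np.array(m['D'],float)
    n=cv2.undistortPoints(np.c_[u,v].astype(float)[:,None],K,D)[:,0]
    d=depth[v,u]
    return toworld(np.c_[n*d[:,None],d],cam,st),u,v
def save(n,img): cv2.imwrite('pics/'+n+'.png',img[...,::-1])
E
python3 - <<'E'
from h import *
np.set_printoptions(precision=4,suppress=True)
s=bot.read_state();print(s['time_s'],s['position'],np.array(s['tcp_rot']),s['opening'])
ims=[]
for c in ('scene','top'):
    im,d=bot.capture(c); np.savez('/tmp/'+c,im=im,d=d); ims.append(im)
    for l in ['pin_head','pin','bore','hub','block','awl','stylus','tower','head','spindle']:
        r=bot.spot_in(l,c)
        print(c,l,[(round(x['conf'],2),toworld(x['at'],c).round(4).tolist()) for x in r[:3]])
save('a',ims[0]);save('b',ims[1])
E
```

```text
pics
0.0 [ 0.1738 -0.5996  0.2216] [[ 0.9605  0.2782 -0.0003]
 [ 0.2782 -0.9605  0.0021]
 [ 0.0003 -0.0021 -1.    ]] 1.0012674221143651
scene pin_head [(0.69, [0.4314, -0.2373, 0.0858]), (0.58, [0.5414, -0.2302, 0.0867]), (0.56, [0.4721, -0.3067, 0.1037])]
scene pin [(0.68, [0.4802, -0.3125, 0.1052]), (0.54, [0.5411, -0.2268, 0.0855]), (0.44, [0.432, -0.2366, 0.0869])]
scene bore [(0.67, [0.599, 0.0764, 0.0905])]
scene hub [(0.58, [0.6042, 0.0812, 0.0901])]
scene block [(0.67, [0.499, -0.323, 0.0603])]
scene awl [(0.74, [0.4178, -0.3096, 0.1141])]
scene stylus [(0.61, [0.5349, -0.3074, 0.1014])]
scene tower [(0.76, [0.5887, 0.2326, 0.1358]), (0.58, [0.6028, 0.0785, 0.092])]
scene head [(0.63, [0.598, 0.0815, 0.0934]), (0.17, [0.477, -0.3066, 0.1055])]
scene spindle [(0.56, [0.5832, 0.0014, 0.1261])]
top pin_head [(0.42, [0.4763, -0.3068, 0.106]), (0.31, [0.4997, 0.1943, 0.0371])]
top pin [(0.73, [0.4031, 0.3525, 0.0194]), (0.67, [0.6021, -0.2527, 0.013]), (0.51, [0.3659, -0.2498, 0.0128])]
top bore [(0.75, [0.5618, 0.114, 0.1113]), (0.21, [0.7789, -0.0781, 0.0999])]
top hub [(0.59, [0.564, 0.118, 0.1027])]
top block [(0.58, [0.4783, -0.2956, 0.0585])]
top awl [(0.52, [0.4141, -0.3027, 0.1257])]
top stylus []
top tower [(0.83, [0.5579, 0.2326, 0.1425])]
top head [(0.77, [0.5593, 0.119, 0.109])]
top spindle [(0.84, [0.5691, 0.1946, 0.1405])]
```

View pics/a.png

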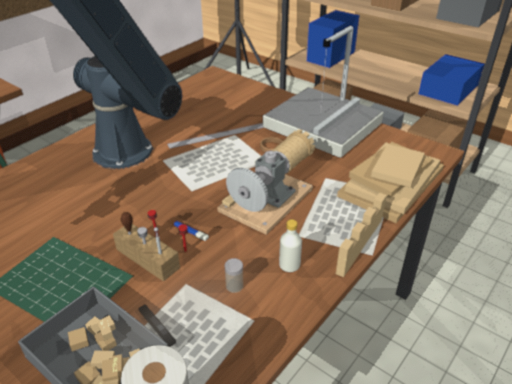

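View pics/b.png

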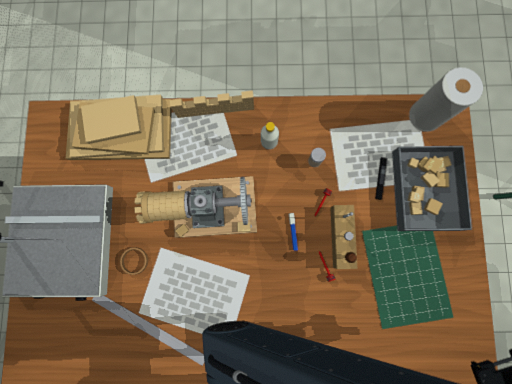

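The top picture shows the head at about (207,205), with the wheel at (243,200) and the tower at (160,207). The block is at (345,237), with the steel pin in its middle hole (349,237). The awl is at (350,257), and red look-alikes stand at (322,202) and (326,266). Next I'll refine positions from the depth.

```bash
python3 - <<'E'
from h import *
np.set_printoptions(precision=4,suppress=True)
for c in ('top','scene'):
    z=np.load('/tmp/%s.npz'%c); d=z['d']
    P,u,v=pts(d,d>0,c)
    print(c,'table z',np.median(P[(abs(P[:,0]-.5)<.05)&(abs(P[:,1]+.1)<.05),2]))
    def sel(x0,x1,y0,y1,z0,z1):
        m=(P[:,0]>x0)&(P[:,0]<x1)&(P[:,1]>y0)&(P[:,1]<y1)&(P[:,2]>z0)&(P[:,2]<z1);return P[m]
    q=sel(.5,.65,.05,.17,.157,.18);print('boss',len(q),q.mean(0),q.min(0),q.max(0))
    q=sel(.45,.7,-.06,.04,.03,.2);print('wheel',len(q),q.mean(0),q.min(0),q.max(0))
    q2=q[q[:,2]>.12]; print(' wheel dir',cv2.fitLine(q2[:,:2].astype(np.float32),cv2.DIST_HUBER,0,.01,.01).ravel())
    q=sel(.45,.7,.17,.33,.13,.2); print('tower',len(q),q.mean(0),q.min(0),q.max(0),cv2.fitLine(q[:,:2].astype(np.float32),cv2.DIST_HUBER,0,.01,.01).ravel())
    q=sel(.44,.51,-.34,-.27,.093,.115);print('pinhead',len(q),q.mean(0),q.min(0),q.max(0))
    q=sel(.35,.62,-.4,-.2,.05,.065);print('block',len(q),cv2.minAreaRect(q[:,:2].astype(np.float32)))
    for k in [(.39,.45),(.52,.56)]:
        q=sel(*k,-.34,-.27,.07,.16);print('other',len(q),q.mean(0),q.min(0),q.max(0))
    q=sel(.35,.62,-.28,-.16,.03,.12);print('red',len(q),[ (q[m].mean(0),q[m].min(0),q[m].max(0)) for m in (q[:,0]<.49,q[:,0]>=.49) if m.any()])
m=bot.camera_model('wrist');print(np.array(m['tool_from_camera']),np.array(m['intrinsics']))
E
```

```text
top table z -5.104015849318586e-05
boss 109 [0.5718 0.1165 0.1622] [0.5563 0.1017 0.1579] [0.5875 0.1328 0.1671]
wheel 545 [0.5635 0.0008 0.1224] [ 0.4927 -0.0244  0.0301] [0.6441 0.0399 0.1773]
 wheel dir [ 0.9978  0.0667  0.579  -0.0037]
tower 1102 [0.5635 0.2373 0.1424] [0.5215 0.1702 0.13  ] [0.6017 0.3052 0.1551] [ 0.0648 -0.9979  0.5635  0.2373]
pinhead 62 [ 0.4744 -0.3035  0.1046] [ 0.4643 -0.3159  0.0936] [ 0.4847 -0.2925  0.1098]
block 1129 ((0.4743078351020813, -0.3049224019050598), (0.1881953328847885, 0.0620182603597641), 0.13529114425182343)
other 105 [ 0.4145 -0.3016  0.1231] [ 0.4002 -0.3182  0.1037] [ 0.428  -0.2899  0.1323]
other 27 [ 0.534  -0.3027  0.1151] [ 0.5295 -0.306   0.0712] [ 0.5384 -0.3003  0.1478]
red 238 [(array([ 0.4342, -0.2762,  0.0521]), array([ 0.3801, -0.28  ,  0.0305]), array([ 0.4894, -0.2741,  0.0629])), (array([ 0.5287, -0.2757,  0.0522]), array([ 0.4901, -0.2799,  0.03  ]), array([ 0.5683, -0.2736,  0.0651]))]
scene table z 0.001330883049576082
boss 76 [0.5716 0.113  0.1624] [0.5523 0.0971 0.1571] [0.5885 0.1281 0.1677]
wheel 1407 [ 0.5791 -0.
[... 361 characters left out ...]
7), (0.11450754106044769, 0.1937863677740097), 89.8965835571289)
other 183 [ 0.4183 -0.3089  0.1122] [ 0.4004 -0.3212  0.0725] [ 0.4292 -0.2923  0.1336]
other 64 [ 0.5334 -0.3052  0.1087] [ 0.5295 -0.3097  0.0707] [ 0.5375 -0.3008  0.1497]
red 301 [(array([ 0.4344, -0.2453,  0.0793]), array([ 0.3848, -0.2799,  0.0405]), array([ 0.4841, -0.2224,  0.1037])), (array([ 0.5418, -0.2421,  0.0737]), array([ 0.4981, -0.28  ,  0.0304]), array([ 0.5687, -0.2116,  0.101 ]))]
[[ 0.0014 -0.9696 -0.2446  0.0661]
 [ 1.      0.0016 -0.0005 -0.0006]
 [ 0.0009 -0.2446  0.9696 -0.1614]
 [ 0.      0.      0.      1.    ]] [[296.767    0.     256.6691]
 [  0.     296.767  190.0745]
 [  0.       0.       1.    ]]
```

Call:
move_arm(increments=[{"xyz": [0, 0, 0], "roll": 0.109, "grip": 60}, {"xyz": [0, 0, 0], "roll": 0.108, "grip": 60}, {"xyz": [24.6, -21.2, 0], "roll": 0, "grip": 60}, {"xyz": [24.6, -21.2, 0], "roll": 0, "grip": 60}, {"xyz": [24.6, -21.2, 0], "roll": 0, "grip": 60}])

```text
time_s: 1.52
position: [0.2436, -0.5316, 0.2224]
tcp_rot: [[0.998, 0.063, 0.0], [0.063, -0.998, 0.0], [0.0, -0.0, -1.0]]
force: [0.4, 0.4, -0.5]
opening: 0.711
grasp_force: 0.0
```

Call:
move_arm(increments=[{"xyz": [24.6, -21.2, 0], "roll": 0, "grip": 60}, {"xyz": [24.6, -21.2, 0], "roll": 0, "grip": 60}, {"xyz": [24.6, -21.2, 0], "roll": 0, "grip": 60}, {"xyz": [24.6, -21.2, 0], "roll": 0, "grip": 60}, {"xyz": [24.6, -21.2, 0], "roll": 0, "grip": 60}])

```text
time_s: 1.93
position: [0.3602, -0.4172, 0.2227]
tcp_rot: [[0.998, 0.065, 0.0], [0.065, -0.998, -0.0], [0.0, 0.0, -1.0]]
force: [0.1, 0.3, 0.8]
opening: 0.604
grasp_force: 0.0
```

Call:
move_arm(increments=[{"xyz": [24.6, -21.2, 0], "roll": 0, "grip": 60}, {"xyz": [24.6, -21.2, 0], "roll": 0, "grip": 60}, {"xyz": [24.6, -21.2, 0], "roll": 0, "grip": 60}, {"xyz": [24.6, -21.2, 0], "roll": 0, "grip": 60}, {"xyz": [24.6, -21.2, 0], "roll": 0, "grip": 60}])

```text
time_s: 2.35
position: [0.4761, -0.3034, 0.2227]
tcp_rot: [[0.998, 0.065, 0.0], [0.065, -0.998, -0.0], [0.0, 0.0, -1.0]]
force: [-0.2, -0.1, 0.8]
opening: 0.6
grasp_force: 0.0
```

```bash
python3 - <<'E'
from h import *
np.set_printoptions(precision=4,suppress=True)
s=bot.read_state();im,d=bot.capture('wrist');np.savez('/tmp/w1',im=im,d=d)
s=bot.read_state();print(s['position'],s['time_s'])
for l in ('pin_head','pin'):
    print(l,[(round(x['conf'],2),toworld(x['at'],'wrist',s)) for x in bot.spot_in(l,'wrist')[:3]])
P,u,v=pts(d,d>0,'wrist',s)
m=(abs(P[:,0]-.475)<.022)&(abs(P[:,1]+.305)<.022)&(P[:,2]>.1)&(P[:,2]<.115)
q=P[m];print(len(q),q.mean(0),q.min(0),q.max(0),cv2.minEnclosingCircle(q[:,:2].astype(np.float32)))
m=(abs(P[:,0]-.475)<.022)&(abs(P[:,1]+.305)<.022)&(P[:,2]>.065)&(P[:,2]<.085)
q=P[m];print('shank',len(q),q.mean(0) if len(q) else 0)
save('c',im)
E
```

```text
[ 0.4799 -0.299   0.2228] 2.4
pin_head [(0.75, array([ 0.6093, -0.2481,  0.0166])), (0.68, array([ 0.4769, -0.2991,  0.1023])), (0.44, array([ 0.4196, -0.2342,  0.007 ]))]
pin [(0.81, array([ 0.6062, -0.2474,  0.0122])), (0.62, array([ 0.4771, -0.2962,  0.1087])), (0.52, array([ 0.4137, -0.2366,  0.0102]))]
484 [ 0.4775 -0.2959  0.1049] [ 0.4645 -0.3083  0.1002] [ 0.4892 -0.2837  0.1074] ((0.47672224044799805, -0.2960223853588104), 0.012575048953294754)
shank 0 0
```

View pics/c.png

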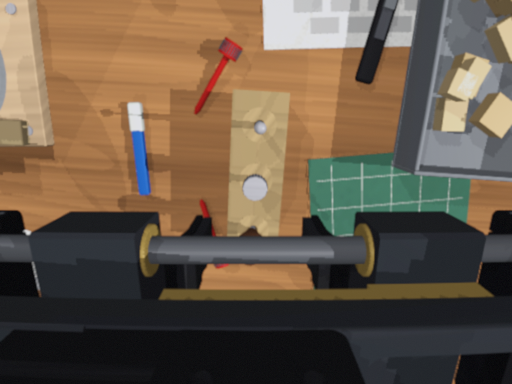

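The wrist picture shows the pin head at (255,188) in the middle hole, the stylus at (260,127), and the red look-alikes lying on the table. The arm was still settling when it was taken, so I'll take another one now.

```bash
cat >> h.py <<'E'
def top_circle(c,r,z0,z1):
    s=bot.read_state();im,d=bot.capture('wrist')
    P,u,v=pts(d,d>0,'wrist',s)
    m=(np.hypot(P[:,0]-c[0],P[:,1]-c[1])<r)&(P[:,2]>z0)&(P[:,2]<z1);q=P[m]
    print(s['position'],len(q),q.mean(0),np.median(q,0),(q.min(0)+q.max(0))/2,cv2.minEnclosingCircle(q[:,:2].astype(np.float32)))
    return im,d,P,s,q
E
python3 - <<'E'
from h import *
np.set_printoptions(precision=4,suppress=True)
im,d,P,s,q=top_circle((.475,-.302),.022,.1,.115)
print(np.linalg.lstsq(np.c_[q[:,:2]-q.mean(0)[:2],np.ones(len(q))],q[:,2],rcond=None)[0])
E
```

```text
[ 0.4764 -0.3029  0.2226] 476 [ 0.4734 -0.3007  0.105 ] [ 0.4734 -0.3008  0.1051] [ 0.4727 -0.3008  0.1036] ((0.472618967294693, -0.3007625639438629), 0.012527549639344215)
[-0.0502 -0.0087  0.105 ]
```

Call:
move_arm(increments=[{"xyz": [-2.8, -2.2, 28], "roll": 0, "grip": 60}, {"xyz": [0, 0, 28], "roll": 0, "grip": 60}, {"xyz": [0, 0, 28], "roll": 0, "grip": 60}, {"xyz": [0, 0, 28], "roll": 0, "grip": 60}, {"xyz": [0, 0, 20], "roll": 0, "grip": 60}])

```text
time_s: 2.97
position: [0.4703, -0.3034, 0.0885]
tcp_rot: [[0.998, 0.063, -0.002], [0.063, -0.998, 0.001], [-0.002, -0.001, -1.0]]
force: [0.4, 0.4, 0.3]
opening: 0.601
grasp_force: 0.0
```

Call:
move_arm(increments=[{"xyz": [0, 0, 10], "roll": 0, "grip": 60}, {"xyz": [0, 0, 0], "roll": 0, "grip": 0}, {"xyz": [0, 0, 0], "roll": 0, "grip": 0}, {"xyz": [0, 0, 0], "roll": 0, "grip": 0}, {"xyz": [0, 0, 0], "roll": 0, "grip": 0}])

```text
time_s: 3.38
position: [0.473, -0.3037, 0.0821]
tcp_rot: [[0.998, 0.064, 0.002], [0.064, -0.998, -0.002], [0.002, 0.002, -1.0]]
force: [-0.3, 0.2, 0.2]
opening: 0.379
grasp_force: 0.0
```

Call:
move_arm(increments=[{"xyz": [0, 0, 0], "roll": 0, "grip": 0}, {"xyz": [0, 0, 0], "roll": 0, "grip": 0}, {"xyz": [0, 0, 0], "roll": 0, "grip": 0}, {"xyz": [0, 0, 0], "roll": 0, "grip": 0}])

```text
time_s: 3.72
position: [0.4728, -0.3031, 0.0815]
tcp_rot: [[0.998, 0.065, 0.002], [0.065, -0.998, -0.002], [0.002, 0.002, -1.0]]
force: [0.3, -0.5, 5.1]
opening: 0.264
grasp_force: 30.0
```

Call:
move_arm(increments=[{"xyz": [0, 0, -10], "roll": 0, "grip": 0}, {"xyz": [0, 0, -25], "roll": 0, "grip": 0}, {"xyz": [0, 0, -30], "roll": 0, "grip": 0}, {"xyz": [0, 0, -35], "roll": 0, "grip": 0}, {"xyz": [0, 0, -35], "roll": 0, "grip": 0}])

```text
time_s: 4.13
position: [0.4713, -0.3017, 0.2166]
tcp_rot: [[0.998, 0.065, -0.002], [0.065, -0.998, 0.002], [-0.002, -0.002, -1.0]]
force: [0.7, 0.2, -1.0]
opening: 0.262
grasp_force: 30.0
```

Call:
move_arm(increments=[{"xyz": [0, 0, -35], "roll": 0, "grip": 0}, {"xyz": [0, 0, -20], "roll": 0, "grip": 0}, {"xyz": [5.4, -29.5, 0], "roll": 0, "grip": 0}, {"xyz": [5.4, -29.5, 0], "roll": 0, "grip": 0}, {"xyz": [5.4, -29.5, 0], "roll": 0, "grip": 0}])

```text
time_s: 4.55
position: [0.4821, -0.2122, 0.2713]
tcp_rot: [[0.998, 0.063, 0.0], [0.063, -0.998, 0.0], [0.0, -0.0, -1.0]]
force: [1.0, -0.3, -1.0]
opening: 0.265
grasp_force: 30.0
```

Call:
move_arm(increments=[{"xyz": [5.4, -29.5, 0], "roll": 0, "grip": 0}, {"xyz": [5.4, -29.5, 0], "roll": 0, "grip": 0}, {"xyz": [5.4, -29.5, 0], "roll": 0, "grip": 0}, {"xyz": [5.4, -29.5, 0], "roll": 0, "grip": 0}, {"xyz": [5.4, -29.5, 0], "roll": 0, "grip": 0}])

```text
time_s: 4.97
position: [0.4992, -0.0625, 0.2707]
tcp_rot: [[0.998, 0.065, -0.001], [0.065, -0.998, 0.001], [-0.001, -0.001, -1.0]]
force: [1.0, -0.1, -0.8]
opening: 0.26
grasp_force: 30.0
```

Call:
move_arm(increments=[{"xyz": [5.4, -29.5, 0], "roll": 0, "grip": 0}, {"xyz": [5.4, -29.5, 0], "roll": 0, "grip": 0}, {"xyz": [5.4, -29.5, 0], "roll": 0, "grip": 0}, {"xyz": [5.4, -29.5, 0], "roll": 0, "grip": 0}, {"xyz": [5.4, -29.5, 0], "roll": 0, "grip": 0}])

```text
time_s: 5.38
position: [0.5165, 0.0863, 0.2707]
tcp_rot: [[0.998, 0.065, -0.001], [0.065, -0.998, 0.0], [-0.001, -0.0, -1.0]]
force: [0.6, -0.3, -1.0]
opening: 0.263
grasp_force: 30.0
```

Call:
move_arm(increments=[{"xyz": [5.4, -29.5, 0], "roll": 0, "grip": 0}, {"xyz": [0, 0, 0], "roll": 0, "grip": 0}, {"xyz": [0, 0, 0], "roll": 0, "grip": 0}, {"xyz": [0, 0, 0], "roll": 0, "grip": 0}])

```text
time_s: 5.72
position: [0.5202, 0.1143, 0.2705]
tcp_rot: [[0.998, 0.066, -0.001], [0.066, -0.998, -0.001], [-0.001, 0.001, -1.0]]
force: [-0.1, -0.4, -1.1]
opening: 0.266
grasp_force: 30.0
```

```bash
python3 - <<'E'
from h import *
np.set_printoptions(precision=4,suppress=True)
im,d,P,s,q=top_circle((.572,.1145),.023,.159,.168)
np.savez('/tmp/w2',im=im,d=d,P=P)
print([(round(x['conf'],2),toworld(x['at'],'wrist',s)) for x in bot.spot_in('pin','wrist')[:3]])
T=np.array(s['position']); 
L=(P-T)@np.array(s['tcp_rot'])
for a in range(5,85,8):
    m=(np.hypot(L[:,0],L[:,1])<.02)&(L[:,2]>a/1e3)&(L[:,2]<(a+8)/1e3)
    print(a,m.sum(),L[m].mean(0) if m.any() else '')
save('d',im)
E
```

```text
[0.5202 0.1143 0.2705] 986 [0.5706 0.1197 0.1619] [0.5707 0.1197 0.162 ] [0.5702 0.1195 0.162 ] ((0.5702064037322998, 0.1196427270770073), 0.01712212897837162)
[(0.77, array([ 0.5693, -0.2336,  0.0089])), (0.7, array([ 0.3559, -0.2529,  0.0142])), (0.67, array([0.5279, 0.1165, 0.2952]))]
5 0 
13 18 [ 0.0034 -0.001   0.0191]
21 41 [ 0.0031 -0.0013  0.0251]
29 37 [ 0.003  -0.001   0.0329]
37 36 [ 0.0029 -0.0011  0.0412]
45 29 [ 0.0028 -0.0013  0.049 ]
53 27 [ 0.0028 -0.0017  0.0566]
61 18 [ 0.0027 -0.0015  0.0637]
69 0 
77 0
```

View pics/d.png

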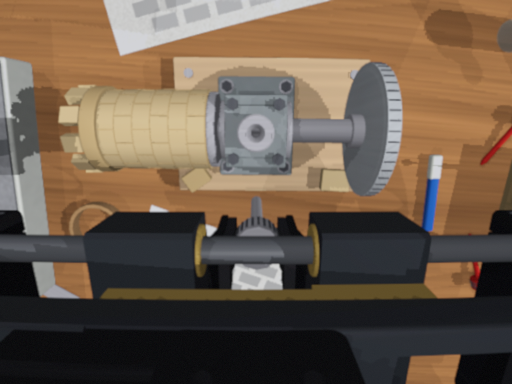

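Boss hole is at (256,131) and measures 17.1 mm in radius at z 0.162, which fits. The pin hangs at (257,215), nearly straight.

Call:
move_arm(increments=[{"xyz": [16, 0, 0], "roll": 0, "grip": 0}, {"xyz": [18, 0, 0], "roll": 0, "grip": 0}, {"xyz": [16.8, 0, 0], "roll": 0, "grip": 0}, {"xyz": [0, 0, 8], "roll": 0, "grip": 0}, {"xyz": [0, 0, 0], "roll": 0, "grip": 0}])

```text
time_s: 6.23
position: [0.5706, 0.1164, 0.2608]
tcp_rot: [[0.998, 0.063, -0.004], [0.063, -0.998, -0.0], [-0.004, -0.0, -1.0]]
force: [-0.3, 0.1, -1.2]
opening: 0.269
grasp_force: 30.0
```

```bash
python3 - <<'E'
from h import *
np.set_printoptions(precision=4,suppress=True)
im,d,P,s,q=top_circle((.571,.118),.023,.159,.168)
L=(P-np.array(s['position']))@np.array(s['tcp_rot'])
for a in range(13,85,8):
    m=(np.hypot(L[:,0],L[:,1])<.012)&(L[:,2]>a/1e3)&(L[:,2]<(a+8)/1e3)
    print(a,m.sum(),L[m].mean(0) if m.any() else '')
i2,_=bot.capture('scene')
a=cv2.resize(im[90:270,170:350],(540,540));b=cv2.resize(i2[120:220,210:310],(540,540))
save('e',np.hstack([a,b])[:, :][:540, ::1][::1] if 0 else cv2.resize(np.hstack([a,b]),(800,400)))
E
```

```text
[0.5706 0.1164 0.2608] 825 [0.5722 0.1199 0.1619] [0.5727 0.1217 0.1621] [0.5701 0.1195 0.1615] ((0.5700666308403015, 0.11970042437314987), 0.017322394996881485)
13 18 [ 0.0035 -0.001   0.0189]
21 39 [ 0.003  -0.0012  0.0251]
29 37 [ 0.003  -0.0013  0.0328]
37 35 [ 0.0029 -0.0011  0.0407]
45 31 [ 0.0028 -0.0013  0.0487]
53 27 [ 0.0026 -0.0017  0.0567]
61 19 [ 0.0027 -0.0014  0.0636]
69 0 
77 0
```

View pics/e.png

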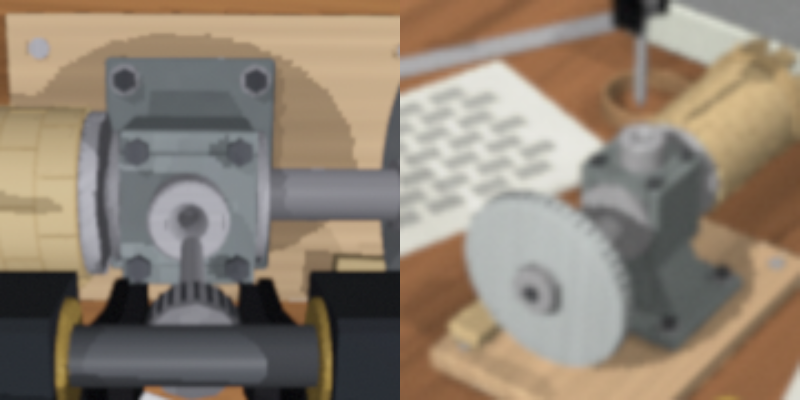

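The left half shows the pin's nose just in front of the hole at (190,218), and the right half shows it above the boss. They look lined up, so I'm going down.

Call:
move_arm(increments=[{"xyz": [0, -0.6, 8], "roll": 0, "grip": 0}, {"xyz": [0, 0, 8], "roll": 0, "grip": 0}, {"xyz": [0, 0, 8], "roll": 0, "grip": 0}, {"xyz": [0, 0, 4], "roll": 0, "grip": 0}, {"xyz": [0, 0, 4], "roll": 0, "grip": 0}])

```text
time_s: 6.75
position: [0.5708, 0.1184, 0.2295]
tcp_rot: [[0.998, 0.065, -0.002], [0.065, -0.998, -0.0], [-0.002, -0.0, -1.0]]
force: [0.4, 0.1, -0.3]
opening: 0.264
grasp_force: 30.0
```

Call:
move_arm(increments=[{"xyz": [0, 0, 4], "roll": 0, "grip": 0}, {"xyz": [0, 0, 4], "roll": 0, "grip": 0}, {"xyz": [0, 0, 4], "roll": 0, "grip": 0}, {"xyz": [0, 0, 0], "roll": 0, "grip": 0}])

```text
time_s: 7.08
position: [0.571, 0.1183, 0.2176]
tcp_rot: [[0.998, 0.065, -0.002], [0.065, -0.998, -0.0], [-0.002, -0.0, -1.0]]
force: [0.1, 0.9, -1.0]
opening: 0.268
grasp_force: 30.0
```

Call:
move_arm(increments=[{"xyz": [0, 0, 4], "roll": 0, "grip": 0}, {"xyz": [0, 0, 4], "roll": 0, "grip": 0}, {"xyz": [0, 0, 4], "roll": 0, "grip": 0}, {"xyz": [0, 0, 0], "roll": 0, "grip": 0}])

```text
time_s: 7.42
position: [0.571, 0.1183, 0.2056]
tcp_rot: [[0.998, 0.065, -0.002], [0.065, -0.998, -0.0], [-0.002, -0.0, -1.0]]
force: [0.2, 0.1, -1.1]
opening: 0.264
grasp_force: 30.0
```

Call:
move_arm(increments=[{"xyz": [0, 0, 1], "roll": 0, "grip": 0}, {"xyz": [0, 0, 1], "roll": 0, "grip": 0}, {"xyz": [0, 0, 1], "roll": 0, "grip": 0}, {"xyz": [0, 0, 0], "roll": 0, "grip": 0}])

```text
time_s: 7.75
position: [0.5715, 0.1183, 0.2035]
tcp_rot: [[0.998, 0.065, -0.0], [0.065, -0.998, 0.0], [-0.0, -0.0, -1.0]]
force: [-0.1, -0.2, -1.3]
opening: 0.264
grasp_force: 30.0
```

Release with the fingers at 60%, wait, then rise and check the head.

Call:
move_arm(increments=[{"xyz": [0, 0, 0], "roll": 0, "grip": 60}, {"xyz": [0, 0, 0], "roll": 0, "grip": 60}, {"xyz": [0, 0, 0], "roll": 0, "grip": 60}, {"xyz": [0, 0, 0], "roll": 0, "grip": 60}, {"xyz": [0, 0, 0], "roll": 0, "grip": 60}])

```text
time_s: 8.17
position: [0.5717, 0.1184, 0.2038]
tcp_rot: [[0.998, 0.065, 0.001], [0.065, -0.998, 0.0], [0.001, 0.0, -1.0]]
force: [-0.3, 0.4, 0.0]
opening: 0.55
grasp_force: 0.0
```

Call:
move_arm(increments=[{"xyz": [0, 0, -20], "roll": 0, "grip": 60}, {"xyz": [0, 0, -30], "roll": 0, "grip": 60}, {"xyz": [0, 0, -40], "roll": 0, "grip": 60}, {"xyz": [-10, 0, 0], "roll": 0, "grip": 60}, {"xyz": [0, 0, 0], "roll": 0, "grip": 60}])

```text
time_s: 8.58
position: [0.5618, 0.1178, 0.2964]
tcp_rot: [[0.998, 0.065, 0.005], [0.065, -0.998, 0.0], [0.005, 0.0, -1.0]]
force: [0.2, -0.3, -0.8]
opening: 0.6
grasp_force: 0.0
```

```bash
python3 - <<'E'
from h import *
np.set_printoptions(precision=4,suppress=True)
im,d,P,s,q=top_circle((.571,.118),.023,.2,.24)
m=(q[:,2]>np.percentile(q[:,2],90)-.004);print('top z',np.median(q[m],0))
# wheel rim from above
m=(P[:,1]<.02)&(P[:,1]>-.03)&(P[:,2]>.12)&(P[:,2]<.185)&(abs(P[:,0]-.575)<.08);w=P[m]
print(len(w),w.min(0),w.max(0)); t=w[w[:,2]>.168]; print('rim top',len(t),t.mean(0),t.min(0),t.max(0))
z,e=bot.capture('top');P2,u,v=pts(e,e>0,'top')
m=(np.hypot(P2[:,0]-.571,P2[:,1]-.118)<.025)&(P2[:,2]>.2);print(P2[m].mean(0))
E
```

```text
[0.5618 0.1178 0.2964] 742 [0.5733 0.1188 0.2231] [0.5734 0.1189 0.2239] [0.5724 0.1186 0.2168] ((0.5719467997550964, 0.11864661425352097), 0.012548090890049934)
top z [0.5724 0.1189 0.2241]
3012 [ 0.511  -0.0083  0.12  ] [0.6461 0.0189 0.1764]
rim top 780 [0.5795 0.0007 0.172 ] [ 0.5462 -0.0073  0.168 ] [0.6089 0.0078 0.1764]
[0.569  0.1181 0.6265]
```

Call:
move_arm(increments=[{"xyz": [-5.9, 30.2, 0], "roll": 0, "grip": 60}, {"xyz": [-5.9, 30.2, 0], "roll": 0, "grip": 60}, {"xyz": [-5.9, 30.2, 0], "roll": 0, "grip": 60}, {"xyz": [-5.9, 30.2, 0], "roll": 0, "grip": 60}, {"xyz": [0, 0, 30], "roll": 0, "grip": 60}])

```text
time_s: 9.1
position: [0.5492, -0.0099, 0.2666]
tcp_rot: [[0.998, 0.061, 0.01], [0.061, -0.998, -0.005], [0.009, 0.006, -1.0]]
force: [0.9, 0.4, 0.7]
opening: 0.601
grasp_force: 0.0
```

Call:
move_arm(increments=[{"xyz": [0, 0, 35], "roll": 0, "grip": 60}, {"xyz": [0, 0, 0], "roll": 0, "grip": 60}, {"xyz": [0, 0, 0], "roll": 0, "grip": 60}])

```text
time_s: 9.35
position: [0.5437, -0.0041, 0.2258]
tcp_rot: [[0.998, 0.064, -0.008], [0.064, -0.998, 0.002], [-0.008, -0.002, -1.0]]
force: [0.3, 0.8, 1.1]
opening: 0.598
grasp_force: 0.0
```

```bash
python3 - <<'E'
from h import *
np.set_printoptions(precision=4,suppress=True)
s=bot.read_state();im,d=bot.capture('wrist');P,u,v=pts(d,d>0,'wrist',s)
m=(P[:,1]<.02)&(P[:,1]>-.03)&(P[:,2]>.12)&(P[:,2]<.185)&(abs(P[:,0]-.575)<.08);w=P[m]
L=(w-np.array(s['position']))@np.array(s['tcp_rot']);print(s['position'],L.min(0),L.max(0),np.median(L,0))
save('f',im)
E
```

```text
[ 0.5437 -0.0041  0.2258] [-0.0298 -0.0203  0.0496] [0.1025 0.0174 0.1056] [ 0.0395 -0.0013  0.0605]
```

View pics/f.png

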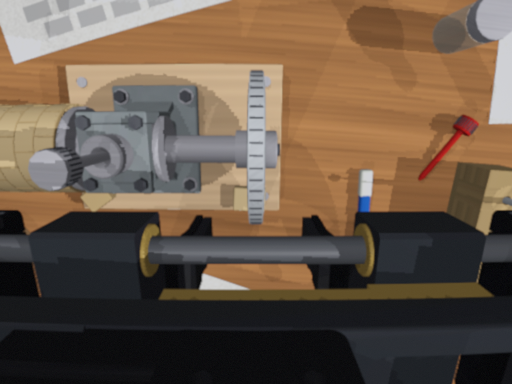

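The wheel rim is centred between the fingers at column 257. The pin stands in the boss at (55,168).

Call:
move_arm(increments=[{"xyz": [2, 0, 30], "roll": 0, "grip": 60}, {"xyz": [0, 0, 30], "roll": 0, "grip": 60}, {"xyz": [0, 0, 20], "roll": 0, "grip": 60}, {"xyz": [0, 0, 9], "roll": 0, "grip": 60}, {"xyz": [0, 0, 0], "roll": 0, "grip": 40}])

```text
time_s: 9.82
position: [0.5477, -0.0038, 0.1389]
tcp_rot: [[0.998, 0.066, -0.002], [0.066, -0.998, 0.0], [-0.002, -0.0, -1.0]]
force: [0.4, 0.1, -0.9]
opening: 0.574
grasp_force: 0.0
```

Call:
move_arm(increments=[{"xyz": [0, 0, 0], "roll": 0, "grip": 0}, {"xyz": [0, 0, 0], "roll": 0, "grip": 0}, {"xyz": [0, 0, 0], "roll": 0, "grip": 0}, {"xyz": [0, 0, 0], "roll": 0, "grip": 0}, {"xyz": [0, 0, 0], "roll": 0, "grip": 0}])

```text
time_s: 10.23
position: [0.5484, -0.0044, 0.1406]
tcp_rot: [[0.998, 0.065, 0.002], [0.065, -0.998, -0.0], [0.002, 0.001, -1.0]]
force: [-0.6, 0.5, 0.6]
opening: 0.234
grasp_force: 0.0
```

Call:
move_arm(increments=[{"xyz": [0, 0, 0], "roll": 0, "grip": 0}, {"xyz": [0, 0, 0], "roll": 0, "grip": 0}, {"xyz": [0, 0, 0], "roll": 0, "grip": 0}, {"xyz": [0, 0, 0], "roll": 0, "grip": 0}])

```text
time_s: 10.57
position: [0.548, -0.0028, 0.1402]
tcp_rot: [[0.998, 0.063, 0.001], [0.063, -0.998, 0.003], [0.001, -0.003, -1.0]]
force: [-0.7, 5.6, 3.1]
opening: 0.157
grasp_force: 30.0
```

Call:
move_arm(increments=[{"xyz": [1.2, 0, -0.6], "roll": 0, "grip": 0}, {"xyz": [1.2, 0, -0.6], "roll": 0, "grip": 0}, {"xyz": [1.2, 0, -0.6], "roll": 0, "grip": 0}, {"xyz": [1.2, 0, -0.6], "roll": 0, "grip": 0}, {"xyz": [1.2, 0, -0.5], "roll": 0, "grip": 0}])

```text
time_s: 10.98
position: [0.5488, -0.0027, 0.1409]
tcp_rot: [[0.998, 0.065, -0.012], [0.065, -0.998, 0.002], [-0.012, -0.003, -1.0]]
force: [-5.4, 3.2, -1.9]
opening: 0.16
grasp_force: 30.0
```

Call:
move_arm(increments=[{"xyz": [1.2, 0, -0.5], "roll": 0, "grip": 0}, {"xyz": [1.2, 0, -0.5], "roll": 0, "grip": 0}, {"xyz": [1.2, 0, -0.5], "roll": 0, "grip": 0}, {"xyz": [1.2, 0, -0.4], "roll": 0, "grip": 0}, {"xyz": [1.2, 0, -0.4], "roll": 0, "grip": 0}])

```text
time_s: 11.4
position: [0.5512, -0.0025, 0.1421]
tcp_rot: [[0.998, 0.065, -0.02], [0.065, -0.998, 0.002], [-0.02, -0.003, -1.0]]
force: [-10.2, 0.4, -0.5]
opening: 0.159
grasp_force: 30.0
```

Call:
move_arm(increments=[{"xyz": [1.2, 0, -0.4], "roll": 0, "grip": 0}, {"xyz": [1.2, 0, -0.4], "roll": 0, "grip": 0}, {"xyz": [1.2, 0, -0.4], "roll": 0, "grip": 0}, {"xyz": [0, 0, 0], "roll": 0, "grip": 0}, {"xyz": [0, 0, 0], "roll": 0, "grip": 0}])

```text
time_s: 11.82
position: [0.5551, -0.0023, 0.1437]
tcp_rot: [[0.998, 0.065, -0.019], [0.065, -0.998, 0.002], [-0.019, -0.003, -1.0]]
force: [-9.7, 1.8, -0.3]
opening: 0.16
grasp_force: 30.0
```

Call:
move_arm(increments=[{"xyz": [1.3, 0, -0.3], "roll": 0, "grip": 0}, {"xyz": [1.3, 0, -0.3], "roll": 0, "grip": 0}, {"xyz": [1.3, 0, -0.3], "roll": 0, "grip": 0}, {"xyz": [1.3, 0, -0.3], "roll": 0, "grip": 0}, {"xyz": [0, 0, 0], "roll": 0, "grip": 0}])

```text
time_s: 12.23
position: [0.5605, -0.002, 0.1453]
tcp_rot: [[0.998, 0.065, -0.019], [0.065, -0.998, 0.002], [-0.019, -0.003, -1.0]]
force: [-9.8, 1.0, 2.0]
opening: 0.159
grasp_force: 30.0
```

Call:
move_arm(increments=[{"xyz": [1.3, 0, -0.3], "roll": 0, "grip": 0}, {"xyz": [1.3, 0, -0.3], "roll": 0, "grip": 0}, {"xyz": [1.3, 0, -0.2], "roll": 0, "grip": 0}, {"xyz": [1.3, 0, -0.2], "roll": 0, "grip": 0}, {"xyz": [0, 0, 0], "roll": 0, "grip": 0}])

```text
time_s: 12.65
position: [0.5662, -0.0017, 0.1465]
tcp_rot: [[0.998, 0.065, -0.018], [0.065, -0.998, 0.002], [-0.017, -0.003, -1.0]]
force: [-9.6, 1.5, 4.5]
opening: 0.156
grasp_force: 30.0
```

```bash
cat >> h.py <<'E'
def headz():
    im,d=bot.capture('scene');P,u,v=pts(d,d>0,'scene')
    m=(np.hypot(P[:,0]-.571,P[:,1]-.116)<.018)&(P[:,2]>.17)&(P[:,2]<.24);q=P[m]
    s=bot.read_state()
    print('head n',m.sum(),'z 95%%,max, mean top', np.percentile(q[:,2],[90,97]).round(4) if m.any() else '', 'xy',np.median(q[:,:2],0),'t',s['time_s'],'F',np.round(s['force'],1))
    return im
E
python3 - <<'E'
from h import *
im=headz();headz();np.save('/tmp/s0',im)
E
```

```text
head n 21 z 95%%,max, mean top [0.2123 0.2143] xy [0.57068093 0.11426402] t 12.7 F [-10.2   2.3   3.5]
head n 21 z 95%%,max, mean top [0.2108 0.2163] xy [0.56956685 0.11334048] t 12.75 F [-10.8   0.3   3.9]
```

Call:
move_arm(increments=[{"xyz": [1.3, 0, -0.3], "roll": 0, "grip": 0}, {"xyz": [1.3, 0, -0.3], "roll": 0, "grip": 0}, {"xyz": [1.3, 0, -0.3], "roll": 0, "grip": 0}, {"xyz": [0, 0, -0.3], "roll": 0, "grip": 0}, {"xyz": [0, 0, 0], "roll": 0, "grip": 0}])

```text
time_s: 13.17
position: [0.5701, -0.0014, 0.147]
tcp_rot: [[0.998, 0.065, -0.018], [0.065, -0.998, 0.002], [-0.017, -0.003, -1.0]]
force: [-8.4, 0.6, -0.9]
opening: 0.16
grasp_force: 30.0
```

```bash
python3 - <<'E'
from h import *
im=headz();im2,_=bot.capture('top')
a=cv2.resize(im[100:220,200:320],(400,400),interpolation=cv2.INTER_CUBIC);b=cv2.resize(im2[160:250,170:260],(400,400),interpolation=cv2.INTER_CUBIC)
save('g',np.hstack([a,b]))
E
```

```text
head n 14 z 95%%,max, mean top [0.1859 0.1871] xy [0.56963465 0.11328864] t 13.2167 F [-9.   0.8 -0.7]
```

View pics/g.png

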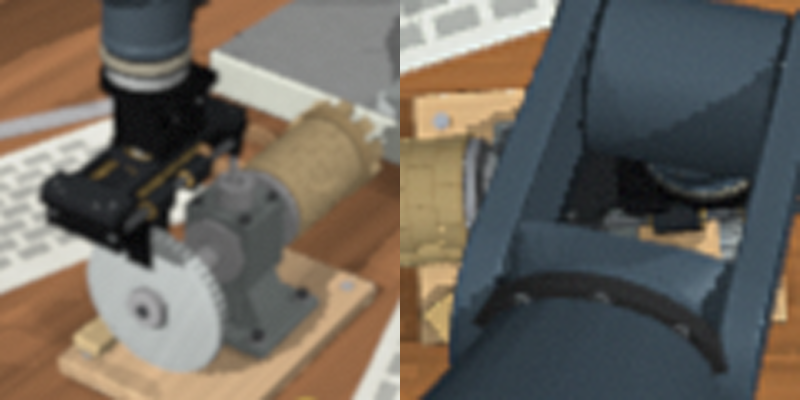

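In the left half the gripper hides the pin's head, so the force will have to show the catch. It holds steady at about 10 N. I'll stop if it climbs past about 14 N.

Call:
move_arm(increments=[{"xyz": [1.3, 0, -0.2], "roll": 0, "grip": 0}, {"xyz": [1.3, 0, -0.1], "roll": 0, "grip": 0}, {"xyz": [1.3, 0, -0.1], "roll": 0, "grip": 0}, {"xyz": [0, 0, 0], "roll": 0, "grip": 0}, {"xyz": [0, 0, 0], "roll": 0, "grip": 0}])

```text
time_s: 13.68
position: [0.574, -0.0012, 0.1474]
tcp_rot: [[0.998, 0.065, -0.018], [0.065, -0.998, 0.002], [-0.018, -0.003, -1.0]]
force: [-8.3, 1.1, -0.4]
opening: 0.158
grasp_force: 30.0
```

Call:
move_arm(increments=[{"xyz": [1.3, 0, -0.1], "roll": 0, "grip": 0}, {"xyz": [1.3, 0, 0], "roll": 0, "grip": 0}, {"xyz": [1.3, 0, 0], "roll": 0, "grip": 0}, {"xyz": [0, 0, 0], "roll": 0, "grip": 0}, {"xyz": [0, 0, 0], "roll": 0, "grip": 0}])

```text
time_s: 14.1
position: [0.578, -0.001, 0.1475]
tcp_rot: [[0.998, 0.065, -0.018], [0.065, -0.998, 0.002], [-0.017, -0.003, -1.0]]
force: [-8.1, 1.5, 0.1]
opening: 0.161
grasp_force: 30.0
```

Call:
move_arm(increments=[{"xyz": [1.3, 0, 0], "roll": 0, "grip": 0}, {"xyz": [1.3, 0, 0], "roll": 0, "grip": 0}, {"xyz": [1.3, 0, 0.1], "roll": 0, "grip": 0}, {"xyz": [0, 0, 0], "roll": 0, "grip": 0}, {"xyz": [0, 0, 0], "roll": 0, "grip": 0}])

```text
time_s: 14.52
position: [0.5819, -0.0008, 0.1473]
tcp_rot: [[0.998, 0.065, -0.018], [0.065, -0.998, 0.002], [-0.018, -0.003, -1.0]]
force: [-8.2, 1.3, -0.3]
opening: 0.156
grasp_force: 30.0
```

Call:
move_arm(increments=[{"xyz": [1.3, 0, 0.1], "roll": 0, "grip": 0}, {"xyz": [1.3, 0, 0.1], "roll": 0, "grip": 0}, {"xyz": [1.3, 0, 0.1], "roll": 0, "grip": 0}, {"xyz": [0, 0, 0], "roll": 0, "grip": 0}, {"xyz": [0, 0, 0], "roll": 0, "grip": 0}])

```text
time_s: 14.93
position: [0.5857, -0.0006, 0.147]
tcp_rot: [[0.998, 0.065, -0.018], [0.065, -0.998, 0.002], [-0.018, -0.003, -1.0]]
force: [-9.8, 0.9, -1.1]
opening: 0.159
grasp_force: 30.0
```

Call:
move_arm(increments=[{"xyz": [1.0, 0, 0.1], "roll": 0, "grip": 0}, {"xyz": [1.0, 0, 0.2], "roll": 0, "grip": 0}, {"xyz": [0, 0, 0], "roll": 0, "grip": 0}, {"xyz": [0, 0, 0], "roll": 0, "grip": 0}])

```text
time_s: 15.27
position: [0.5876, -0.0004, 0.1467]
tcp_rot: [[0.998, 0.065, -0.018], [0.065, -0.998, 0.002], [-0.018, -0.003, -1.0]]
force: [-8.9, 2.0, 0.0]
opening: 0.16
grasp_force: 30.0
```

```bash
python3 -c "
from h import *
headz();print(bot.read_state()['position'])"
```

```text
head n 6 z 95%%,max, mean top [0.1835 0.1874] xy [0.56986596 0.11505413] t 15.3167 F [-8.8  1.1  0.2]
[ 5.87652123e-01 -4.61596273e-04  1.46686041e-01]
```

Still moving freely, so I'll carry on.

Call:
move_arm(increments=[{"xyz": [1.2, 0, 0.2], "roll": 0, "grip": 0}, {"xyz": [1.2, 0, 0.2], "roll": 0, "grip": 0}, {"xyz": [1.2, 0, 0.2], "roll": 0, "grip": 0}, {"xyz": [0, 0, 0], "roll": 0, "grip": 0}, {"xyz": [0, 0, 0], "roll": 0, "grip": 0}])

```text
time_s: 15.73
position: [0.5912, -0.0002, 0.146]
tcp_rot: [[0.998, 0.065, -0.018], [0.065, -0.998, 0.002], [-0.018, -0.003, -1.0]]
force: [-9.5, 0.9, -1.1]
opening: 0.159
grasp_force: 30.0
```

Call:
move_arm(increments=[{"xyz": [1.2, 0, 0.3], "roll": 0, "grip": 0}, {"xyz": [1.2, 0, 0.3], "roll": 0, "grip": 0}, {"xyz": [1.2, 0, 0.3], "roll": 0, "grip": 0}, {"xyz": [0, 0, 0], "roll": 0, "grip": 0}, {"xyz": [0, 0, 0], "roll": 0, "grip": 0}])

```text
time_s: 16.15
position: [0.5948, -0.0, 0.1451]
tcp_rot: [[0.998, 0.065, -0.018], [0.065, -0.998, 0.002], [-0.018, -0.003, -1.0]]
force: [-10.0, 0.5, -0.1]
opening: 0.162
grasp_force: 30.0
```

Call:
move_arm(increments=[{"xyz": [1.2, 0, 0.3], "roll": 0, "grip": 0}, {"xyz": [1.2, 0, 0.4], "roll": 0, "grip": 0}, {"xyz": [1.2, 0, 0.4], "roll": 0, "grip": 0}, {"xyz": [0, 0, 0], "roll": 0, "grip": 0}, {"xyz": [0, 0, 0], "roll": 0, "grip": 0}])

```text
time_s: 16.57
position: [0.5984, 0.0002, 0.144]
tcp_rot: [[0.998, 0.065, -0.018], [0.065, -0.998, 0.002], [-0.018, -0.003, -1.0]]
force: [-8.1, 0.4, 0.1]
opening: 0.158
grasp_force: 30.0
```

Call:
move_arm(increments=[{"xyz": [1.2, 0, 0.4], "roll": 0, "grip": 0}, {"xyz": [1.2, 0, 0.4], "roll": 0, "grip": 0}, {"xyz": [1.2, 0, 0.5], "roll": 0, "grip": 0}, {"xyz": [0, 0, 0], "roll": 0, "grip": 0}, {"xyz": [0, 0, 0], "roll": 0, "grip": 0}])

```text
time_s: 16.98
position: [0.6021, 0.0004, 0.1427]
tcp_rot: [[0.998, 0.065, -0.018], [0.065, -0.998, 0.001], [-0.018, -0.003, -1.0]]
force: [-8.6, 1.1, -0.0]
opening: 0.16
grasp_force: 30.0
```

Call:
move_arm(increments=[{"xyz": [1.1, 0, 0.5], "roll": 0, "grip": 0}, {"xyz": [1.1, 0, 0.5], "roll": 0, "grip": 0}, {"xyz": [1.1, 0, 0.5], "roll": 0, "grip": 0}, {"xyz": [0, 0, 0], "roll": 0, "grip": 0}, {"xyz": [0, 0, 0], "roll": 0, "grip": 0}])

```text
time_s: 17.4
position: [0.6053, 0.0006, 0.1412]
tcp_rot: [[0.998, 0.065, -0.018], [0.065, -0.998, 0.001], [-0.018, -0.003, -1.0]]
force: [-8.9, 1.0, -1.5]
opening: 0.158
grasp_force: 30.0
```

```bash
python3 -c "
from h import *
headz()
im,d=bot.capture('wrist');a=cv2.resize(im,(600,450))
i2,_=bot.capture('scene');b=cv2.resize(i2[120:220,225:285],(200,333),interpolation=cv2.INTER_CUBIC)
o=np.zeros((450,800,3),np.uint8);o[:,:600]=a;o[:333,600:]=b;save('i',o)"
```

```text
head n 7 z 95%%,max, mean top [0.1827 0.1835] xy [0.57993188 0.11284298] t 17.45 F [-8.2  1.2 -0. ]
```

View pics/i.png

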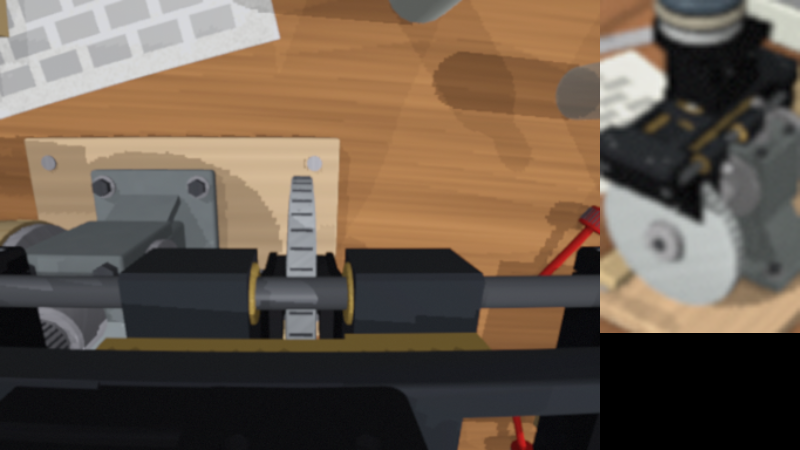

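The wheel rim is between the pads at (302,290), and part of the pin's knurled head shows at the lower left (60,330). I'll measure its height from the wrist depth.

```bash
cat >> h.py <<'E'
def hw():
    s=bot.read_state();im,d=bot.capture('wrist');P,u,v=pts(d,d>0,'wrist',s)
    m=(np.hypot(P[:,0]-.571,P[:,1]-.118)<.02)&(P[:,2]>.17)&(P[:,2]<.25);q=P[m]
    print(s['time_s'],'n',m.sum(),np.percentile(q[:,2],[0,5,50,95,100]).round(4) if m.any() else '',q.mean(0).round(4),[(u[m].min(),u[m].max(),v[m].min(),v[m].max())])
E
python3 -c "
from h import *
hw()"
```

```text
17.55 n 97 [0.17   0.1703 0.1718 0.1741 0.1764] [0.5776 0.11   0.172 ] [(np.int64(37), np.int64(51), np.int64(281), np.int64(296))]
```

Call:
move_arm(increments=[{"xyz": [1.0, 0, 0.5], "roll": 0, "grip": 0}, {"xyz": [1.0, 0, 0.5], "roll": 0, "grip": 0}, {"xyz": [0, 0, 0], "roll": 0, "grip": 0}, {"xyz": [0, 0, 0], "roll": 0, "grip": 0}])

```text
time_s: 17.93
position: [0.6072, 0.0007, 0.1402]
tcp_rot: [[0.998, 0.065, -0.018], [0.065, -0.998, 0.001], [-0.018, -0.003, -1.0]]
force: [-9.2, 1.2, 0.7]
opening: 0.154
grasp_force: 30.0
```

```bash
python3 -c "
from h import *
hw()"
```

```text
17.9333 n 41 [0.17   0.17   0.1713 0.1726 0.1736] [0.5782 0.1105 0.1712] [(np.int64(39), np.int64(48), np.int64(289), np.int64(296))]
```

```bash
python3 - <<'E'
from h import *
np.set_printoptions(precision=3,suppress=True,linewidth=160)
s=bot.read_state();im,d=bot.capture('wrist');P,u,v=pts(d,d>0,'wrist',s)
for V in range(262,298,4):
    print(V,[(U,P[(u==U)&(v==V)][0].round(3).tolist()) for U in range(28,72,8) if ((u==U)&(v==V)).any()])
save('k',cv2.resize(im[220:310,0:150],(800,480),interpolation=cv2.INTER_CUBIC))
E
```

```text
262 [(28, [0.621, 0.081, 0.212]), (36, [0.587, 0.124, 0.156]), (44, [0.587, 0.119, 0.156]), (52, [0.631, 0.061, 0.227]), (60, [0.63, 0.059, 0.226]), (68, [0.631, 0.056, 0.226])]
266 [(28, [0.62, 0.081, 0.212]), (36, [0.587, 0.12, 0.16]), (44, [0.587, 0.116, 0.16]), (52, [0.586, 0.113, 0.158]), (60, [0.585, 0.111, 0.154]), (68, [0.584, 0.108, 0.152])]
270 [(28, [0.618, 0.081, 0.212]), (36, [0.586, 0.12, 0.162]), (44, [0.586, 0.115, 0.162]), (52, [0.586, 0.111, 0.161]), (60, [0.584, 0.11, 0.157]), (68, [0.582, 0.107, 0.153])]
274 [(28, [0.617, 0.081, 0.212]), (36, [0.583, 0.119, 0.162]), (44, [0.584, 0.115, 0.163]), (52, [0.584, 0.111, 0.161]), (60, [0.584, 0.107, 0.161]), (68, [0.581, 0.105, 0.157])]
278 [(28, [0.615, 0.081, 0.212]), (36, [0.582, 0.119, 0.164]), (44, [0.582, 0.115, 0.163]), (52, [0.582, 0.11, 0.163]), (60, [0.581, 0.107, 0.161]), (68, [0.58, 0.105, 0.158])]
282 [(28, [0.614, 0.081, 0.214]), (36, [0.613, 0.08, 0.211]), (44, [0.581, 0.113, 0.166]), (52, [0.579, 0.111, 0.163]), (60, [0.579, 0.107, 0.162]), (68, [0.578, 0.104, 0.16])]
286 [(28, [0.613, 0.081, 0.214]), (36, [0.611, 0.08, 0.211]), (44, [0.578, 0.114, 0.165]), (52, [0.577, 0.111, 0.163]), (60, [0.577, 0.107, 0.162]), (68, [0.577, 0.103, 0.161])]
290 [(28, [0.611, 0.081, 0.214]), (36, [0.61, 0.08, 0.212]), (44, [0.578, 0.112, 0.168]), (52, [0.577, 0.109, 0.166]), (60, [0.574, 0.107, 0.162]), (68, [0.574, 0.103, 0.161])]
294 [(28, [0.61, 0.08, 0.215]), (36, [0.608, 0.08, 0.211]), (44, [0.577, 0.111, 0.17]), (52, [0.575, 0.109, 0.167]), (60, [0.571, 0.108, 0.162]), (68, [0.572, 0.103, 0.162])]
```

View pics/k.png

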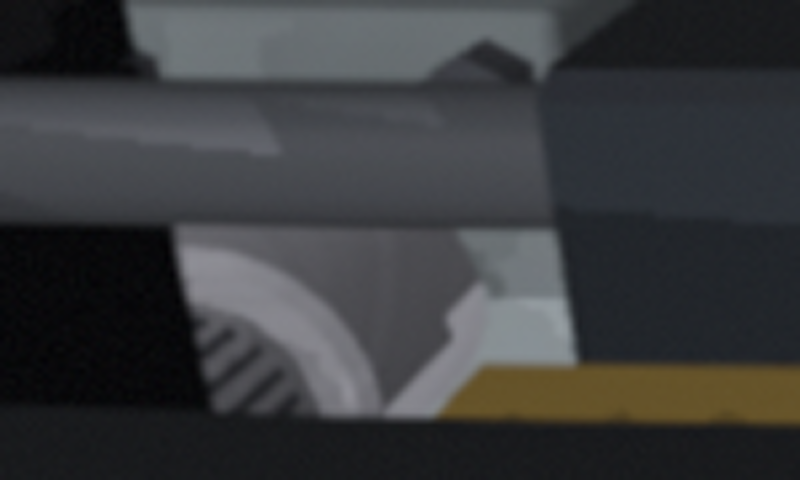

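The knurled head shows inside the boss ring at z of about 0.165, so the pin has already sunk nearly home. I'll stop turning, let the wheel go and rise.

Call:
move_arm(increments=[{"xyz": [-5, 0, 0], "roll": 0, "grip": 0}, {"xyz": [-3, 0, 0], "roll": 0, "grip": 50}, {"xyz": [0, 0, 0], "roll": 0, "grip": 50}, {"xyz": [0, 0, 0], "roll": 0, "grip": 50}, {"xyz": [0, 0, 0], "roll": 0, "grip": 50}])

```text
time_s: 18.45
position: [0.6081, -0.0011, 0.1434]
tcp_rot: [[0.998, 0.065, 0.002], [0.065, -0.998, -0.001], [0.002, 0.001, -1.0]]
force: [0.4, 0.4, 0.4]
opening: 0.373
grasp_force: 0.0
```

Call:
move_arm(increments=[{"xyz": [0, 0, -30], "roll": 0, "grip": 50}, {"xyz": [0, 0, -35], "roll": 0, "grip": 50}, {"xyz": [0, 0, -35], "roll": 0, "grip": 50}, {"xyz": [0, 0, -35], "roll": 0, "grip": 50}, {"xyz": [-10, -20, 0], "roll": 0, "grip": 0}])

```text
time_s: 18.87
position: [0.6032, 0.0151, 0.2866]
tcp_rot: [[0.998, 0.062, 0.02], [0.062, -0.998, -0.005], [0.02, 0.007, -1.0]]
force: [1.9, 0.9, 0.7]
opening: 0.473
grasp_force: 0.0
```

Call:
move_arm(increments=[{"xyz": [-10, -30, 0], "roll": 0, "grip": 0}, {"xyz": [-10, -30, 0], "roll": 0, "grip": 0}, {"xyz": [-10, -30, 0], "roll": 0, "grip": 0}, {"xyz": [-8, 0, 0], "roll": 0, "grip": 0}, {"xyz": [0, 0, 0], "roll": 0, "grip": 0}])

```text
time_s: 19.28
position: [0.5505, 0.1074, 0.2783]
tcp_rot: [[0.998, 0.068, -0.0], [0.068, -0.998, -0.001], [-0.0, 0.001, -1.0]]
force: [-0.6, -0.2, -0.0]
opening: 0.132
grasp_force: 0.0
```

Call:
move_arm(increments=[{"xyz": [0, 0, 0], "roll": 0, "grip": 0}, {"xyz": [0, 0, 0], "roll": 0, "grip": 0}, {"xyz": [0, 0, 0], "roll": 0, "grip": 0}])

```text
time_s: 19.53
position: [0.553, 0.1051, 0.2779]
tcp_rot: [[0.998, 0.063, 0.001], [0.063, -0.998, -0.0], [0.001, 0.0, -1.0]]
force: [0.2, 0.7, -0.1]
opening: 0.012
grasp_force: 0.0
```

```bash
python3 - <<'E'
from h import *
np.set_printoptions(precision=4,suppress=True)
print(bot.read_state()['opening'])
im,d,P,s,q=top_circle((.571,.119),.0115,.15,.24)
print('z pct',np.percentile(q[:,2],[5,50,95]))
m=(np.hypot(P[:,0]-.571,P[:,1]-.119)<.02)&(P[:,2]>.168)&(P[:,2]<.24);h=P[m];print(m.sum(),h.mean(0),cv2.minEnclosingCircle(h[:,:2].astype(np.float32)) if m.any() else'')
E
```

```text
0.012474122640580084
[0.553  0.1051 0.2779] 557 [0.5719 0.1187 0.1789] [0.5721 0.1186 0.1801] [0.5711 0.1187 0.1716] ((0.5711054801940918, 0.11895688623189926), 0.011520248837769032)
z pct [0.1681 0.1801 0.1813]
601 [0.5713 0.1198 0.1796] ((0.5702918171882629, 0.11990352720022202), 0.012504628859460354)
```

Head top 0.180 over boss 0.162 means the pin is home. I'll give it a firm press to make sure.

Call:
move_arm(increments=[{"xyz": [18.8, -11.8, 0], "roll": 0, "grip": 0}, {"xyz": [0, 0, 30], "roll": 0, "grip": 0}, {"xyz": [0, 0, 30], "roll": 0, "grip": 0}, {"xyz": [0, 0, 24], "roll": 0, "grip": 0}, {"xyz": [0, 0, 0], "roll": 0, "grip": 0}])

```text
time_s: 20.0
position: [0.5666, 0.1183, 0.1886]
tcp_rot: [[0.998, 0.063, -0.011], [0.063, -0.998, -0.0], [-0.011, -0.0, -1.0]]
force: [-0.5, 0.7, 0.3]
opening: 0.006
grasp_force: 0.0
```

Call:
move_arm(increments=[{"xyz": [0, 0, 3], "roll": 0, "grip": 0}, {"xyz": [0, 0, 3], "roll": 0, "grip": 0}, {"xyz": [0, 0, 3], "roll": 0, "grip": 0}, {"xyz": [0, 0, 2], "roll": 0, "grip": 0}, {"xyz": [0, 0, 2], "roll": 0, "grip": 0}])

```text
time_s: 20.42
position: [0.5706, 0.1192, 0.1818]
tcp_rot: [[0.998, 0.065, 0.002], [0.065, -0.998, 0.0], [0.002, 0.0, -1.0]]
force: [0.1, 0.3, 0.2]
opening: 0.005
grasp_force: 0.0
```

Call:
move_arm(increments=[{"xyz": [0, 0, 1.5], "roll": 0, "grip": 0}, {"xyz": [0, 0, 1.5], "roll": 0, "grip": 0}, {"xyz": [0, 0, 1.5], "roll": 0, "grip": 0}, {"xyz": [0, 0, 1.5], "roll": 0, "grip": 0}, {"xyz": [0, 0, 0], "roll": 0, "grip": 0}])

```text
time_s: 20.83
position: [0.5708, 0.1193, 0.1808]
tcp_rot: [[0.998, 0.065, 0.004], [0.065, -0.998, -0.001], [0.004, 0.001, -1.0]]
force: [-8.6, -0.7, 26.8]
opening: 0.007
grasp_force: 14.0
```

The press met 27 N at z = 0.181, so the head sits on the boss. Now I'll back off.

Call:
move_arm(increments=[{"xyz": [0, 0, -8], "roll": 0, "grip": 0}, {"xyz": [0, 0, -25], "roll": 0, "grip": 0}, {"xyz": [0, 0, -35], "roll": 0, "grip": 0}, {"xyz": [0, 0, -35], "roll": 0, "grip": 0}, {"xyz": [-20, 12, 0], "roll": 0, "grip": 0}])

```text
time_s: 21.25
position: [0.5585, 0.1073, 0.2859]
tcp_rot: [[0.998, 0.066, 0.021], [0.066, -0.998, 0.001], [0.021, 0.0, -1.0]]
force: [2.1, -0.6, 1.3]
opening: 0.004
grasp_force: 0.0
```

Call:
move_arm(increments=[{"xyz": [0, 0, 0], "roll": 0, "grip": 0}, {"xyz": [0, 0, 0], "roll": 0, "grip": 0}, {"xyz": [0, 0, 0], "roll": 0, "grip": 0}, {"xyz": [0, 0, 0], "roll": 0, "grip": 0}])

```text
time_s: 21.58
position: [0.5507, 0.1062, 0.2767]
tcp_rot: [[0.998, 0.065, -0.002], [0.065, -0.998, 0.0], [-0.002, -0.0, -1.0]]
force: [-0.5, -0.6, 0.3]
opening: 0.007
grasp_force: 0.0
```

```bash
python3 - <<'E'
from h import *
np.set_printoptions(precision=4,suppress=True)
im,d,P,s,q=top_circle((.571,.119),.0105,.15,.24)
print('z pct',np.percentile(q[:,2],[5,50,95]), s['force'],s['qvel'])
a=np.median(q[:,2])
if .174<a<.185: print(bot.hand_in())
E
```

```text
[0.5507 0.1062 0.2767] 449 [0.5712 0.1189 0.1801] [0.5713 0.1189 0.1802] [0.5709 0.119  0.174 ] ((0.571012556552887, 0.11906760185956955), 0.01056651584804058)
z pct [0.1791 0.1802 0.1813] [-0.5401 -0.5577  0.2525] [ 0.0509  0.3549 -0.2226 -0.016   0.122  -0.1239]
the job is handed in; nothing more can be done
None
```

The pin is home in the bushing with its head down on the boss, pressed with 27 N, the hand is clear, and the job is handed in at about 22 s; the verdict was not shown.

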